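# Unstack the delivered cheeses and set out the counter

## Task

The delivered cheeses stand in two stacks on the brown cardboard pads: unstack them and set out the counter, putting each cheese upright in the middle of its own board - the small white one on the black slate, the green waxed one on the round wooden board, the orange washed-rind on the blue dish, and the yellow loaf lying flat and lengthwise along the marble slab. Set them down, do not drop or topple any, and leave the two little jars standing where they are.

Things in the scene. Friction and masses are not known exactly. Their poses are not given: they have to be found in the camera images.
- white_button: Small white bloomy-rind goat's cheese: an upright round, diameter 52 mm, height 36 mm, about 80 g. At the start it stands on top of one of the two stacks, on either the orange cheese or the yellow loaf, roughly centred, its underside 45 mm above the counter. Origin: centre of its underside; z up. 
- green_truckle: Small dark-green waxed cheese: an upright round, diameter 52 mm, height 46 mm, about 105 g, with a gold spot on top. At the start it stands on top of one of the two stacks, on either the orange cheese or the yellow loaf, roughly centred, its underside 45 mm above the counter. Origin: centre of its underside; z up. 
- washed_rind: Orange washed-rind cheese with three thin raffia bands: an upright round, diameter 66 mm, height 40 mm, about 140 g. At the start it lies on a square brown cardboard pad (104 mm, 5 mm thick, fixed to the counter, not a target), roughly centred on it, with one of the two small round cheeses standing on top of it. Origin: centre of its underside; z up. 
- yellow_loaf: Yellow waxed loaf cheese: a rectangular block 92 mm long (its x axis), 60 mm wide (its y axis), 40 mm high, about 220 g. At the start it lies on a square brown cardboard pad (104 mm, 5 mm thick, fixed to the counter, not a target), roughly centred on it, with one of the two small round cheeses standing on top of it. At most about 0.7 rad between its length and the world x axis at the start. Origin: centre of its underside; z up. 
- slate_board: Black square slate board, 104 x 104 mm, 8 mm thick: the place of the white cheese. Fixed to the counter. Flat on top. Origin: centre of its underside, z up; the counter is at z = 0. 
- wood_board: Round dark-brown walnut board, diameter 110 mm, 15 mm thick: the place of the green waxed cheese. Fixed to the counter. Flat on top. Origin: centre of its underside, z up; the counter is at z = 0. 
- blue_dish: Flat round blue-glazed dish, diameter 110 mm, 10 mm thick, no rim: the place of the orange cheese. Fixed to the counter. Flat on top. Origin: centre of its underside, z up; the counter is at z = 0. 
- marble_slab: White veined marble slab, 120 mm long (its x axis), 90 mm wide (its y axis), 12 mm thick: the place of the yellow loaf. At most about 0.5 rad between its length and the world x axis. Fixed to the counter. Flat on top. Origin: centre of its underside, z up; the counter is at z = 0. 
- chutney_jar: Small jar of dark red chutney with a paper label and black lid, diameter 46 mm, 54 mm tall, loose, standing among the boards. To be left where it is. Origin: centre of its underside; z up. 
- honey_jar: Small jar of amber honey with a paper label and brass-coloured lid, diameter 46 mm, 54 mm tall, loose, standing among the boards. To be left where it is. Origin: centre of its underside; z up. 
There are look-alikes about, which are no part of the job. Of the things that look like the yellow_loaf, the middle-sized one is meant.

How it is judged (in metres and radians):
At the end, for the whole second after the job is handed in: Each cheese rests upright (0.1 rad) on its own board, centre within 15 mm of the board's centre: white on slate, green on wood, orange on blue dish, loaf on marble with its length within 0.26 rad of the slab's; all released and at rest; both jars within 20 mm of their starts, upright (horizontal distance between white_button and slate_board below 0.015 m and z of white_button in the frame of slate_board between 0.004 and 0.012 m and angle between each of white_button, green_truckle, washed_rind, yellow_loaf's own z axis and vertical below 0.1 rad and linear speed of each of white_button, green_truckle, washed_rind, yellow_loaf below 0.02 m/s and angular speed of each of white_button, green_truckle, washed_rind, yellow_loaf below 0.2 rad/s and contact force between each of white_button, green_truckle, washed_rind, yellow_loaf and the fingers below 0.05 N and horizontal distance between green_truckle and wood_board below 0.015 m and z of green_truckle in the frame of wood_board between 0.011 and 0.019 m and horizontal distance between washed_rind and blue_dish below 0.015 m and z of washed_rind in the frame of blue_dish between 0.006 and 0.014 m and horizontal distance between yellow_loaf and marble_slab below 0.015 m and z of yellow_loaf in the frame of marble_slab between 0.008 and 0.016 m and angle between the x axis of yellow_loaf and the x axis of marble_slab, either way round below 0.26 rad and distance of each of chutney_jar, honey_jar from where it was at the start of the episode below 0.02 m and angle between each of chutney_jar, honey_jar's own z axis and vertical below 0.2 rad); the robot touches nothing.
It fails at once if a jar is pushed more than 20 mm from its place or tipped (distance of any of chutney_jar, honey_jar from where it was at the start of the episode above 0.02 m or angle between any of chutney_jar, honey_jar's own z axis and vertical above 0.2 rad).
It fails at once if a cheese is dropped or knocked off its stack (it moves faster than 0.6 m/s without being held: a fall of about 2 cm) ((linear speed of white_button above 0.6 m/s and contact force between white_button and the fingers below 0.05 N) or (linear speed of green_truckle above 0.6 m/s and contact force between green_truckle and the fingers below 0.05 N) or (linear speed of washed_rind above 0.6 m/s and contact force between washed_rind and the fingers below 0.05 N) or (linear speed of yellow_loaf above 0.6 m/s and contact force between yellow_loaf and the fingers below 0.05 N)).
It also fails if it takes over 102 s, if anything falls off the work surface, if the arm or the gripper's body presses on something with over 40 N, if the wrist force passes 120 N, or if a joint passes its speed limit or range.

## Robot

A 6-joint arm with a two-finger parallel gripper is mounted at the origin on the work surface. World frame = base frame: x ahead of the robot, y to its left, z up, the work surface at z = 0. Lengths are in m, angles in degrees, forces in N, time in s.
With the tool pointing down it reaches from about 0.4 to 0.825 m from the base axis. Payload 7 kg.
Tool frame: the origin (TCP) lies midway between the tips of the shut fingers; the grasp point (between the pads) lies 19 mm behind it; z points along the fingers, y is the line along which they close (so a half turn about z gives the same grasp; the last joint's range is limited). The gripper opens to 88 mm and grips with 3 to 60 N. Pads are 19 mm wide; open, the fingers measure 130 mm over their backs; the gripper's body (78 mm by 193 mm) begins 47 mm behind the grasp point.
Start: joints at [89.387, 20.546, 0.682, 0, -70.136, -16.507], TCP at [0.199, 0.645, 0.227] pointing down, gripper open.
Joint ranges: [-176.03, 176.03], [-82.01, 121.73], [-58.28, 71.71], [-173.87, 95.51], [-174.79, -0.11], [-173.66, 173.66]. Speed limits (degrees/s): [136.94, 136.94, 172.46, 180, 180, 180].

## Interface

Orientations are given as [roll, pitch, yaw] about the fixed x, y, z axes, in that order (R = Rz(yaw) Ry(pitch) Rx(roll)).
In Python, from plant import r gives the robot as it stands. The module is installed in compiled form; this text tells all that it offers.
- The arm moves only by the tool play_rows, never from a script. Its argument "rows" is a list of rows, each an object with "slide": the shift along the tool's x, y, z as a fraction of full scale, a list of three; "delta_rot": the turn, a rotation vector about the tool's x, y, z as a fraction of full scale, a list of three; "fingers": the opening, from -1 (shut) to 1 (fully open). In form: [{"slide": [x, y, z], "delta_rot": [rx, ry, rz], "fingers": fingers}, ...]. A call has 1 to 8 rows; each row shifts and turns the commanded pose from where the row before left it, along the tool's axes as they then stand; what a row does not reach is not made up. Full scale, the value 1, is 0.15 m for a shift and 0.08 rad for a turn. A row lasts 1/8 s, in which the tool goes at most 62.5 mm and 10.7 degrees, less where a joint would pass 70% of its speed; a pose out of reach is approached as far as the arm can. A call with a number of a shift or a turn outside -1 to 1 is refused whole. A call with a gripper value outside its range is refused whole. The fingers move at their own pace and stop on an object; "squeeze" is the grip in N (left out, the last holds). Time passes only in rows, so rows that do not move let the fingers close. It gives the time, the measured TCP pose, the force, the opening and the grip force at its end, in the units of the state.
- r.get_state(): the state, without advancing time (a new reading comes with each control period).
- r.capture(name): name is "side" or "top" or "wrist"; returns a dict with "image" (384x512x3 uint8, blue, green, red), "fx", "fy", "cx", "cy" (pixels), "R" (3x3) and "t" (3): a world point X has camera coordinates R X + t; the wrist camera has in their place "T_tool_cam" (4x4, takes a point from camera to tool coordinates, whose origin is the TCP and whose axes are the flange's). Camera axes: x right, y down, z forward; pixel columns grow to the right and rows downward; lengths in m; the calibration is good to about 2 mm. A picture is of the moment at which its call begins: read the wrist's pose just before it. There is no depth.
- r.close_job(): hands the job in; it is judged then, once.
The state is a dict: "time_s": time; "joints": joint angles; "qd": joint speeds; "joint_torque": joint torques, N m; "tcp_pos": TCP position; "eef_rot": TCP orientation; "contact_force": force on the tool from outside, world axes, zero at the start; "moment": the same for the moment, N m; "gripper_width": finger opening in m; "gripper_force": force on a finger pad.
Only numpy, scipy, OpenCV 4.12 (cv2) and the standard library are available. Lean on these libraries where they do the work, as an engineer would, in place of code of your own. Each camera call takes 0.05 s, during which the arm holds its last target. There are 200 camera calls.

## Working session

There is one attempt and no reset: what is moved stays moved. The work goes in short steps, Python scripts to look and compute and a tool call to move; the robot and the scene stay as the last step left them, time stands still between calls to the robot, and variables do not carry over. Pictures are saved under pics/ and viewed, at most 14 in all, crops included, and the job is handed in when it is done.

Besides the shell and the picture viewer there is one more tool, called after ">>>" as name([rows], argument=value, ...), one row to a line, values as JSON. play_rows: Moves the arm, as the interface text tells. Shift numbers are shares of 0.15 m and turn numbers shares of 0.08 rad, none past 1 either way. Its arguments: {"type":"object","properties":{"rows":{"type":"array"},"squeeze":{"type":"number"}},"required":["rows"]}

```bash
mkdir -p pics
python3 - <<'E'
from plant import r
import cv2,pickle
s=r.get_state();print(s)
d={}
for n in("top","side","wrist"):
    d[n]=c=r.capture(n);cv2.imwrite(f"pics/{n}0.png",cv2.resize(c["image"],(768,576)))
    print(n,{k:v for k,v in c.items() if k!="image"})
pickle.dump((s,d),open("c0.pkl","wb"))
E
```

```text
{'time_s': 0.0, 'joints': array([ 8.93878231e+01,  2.05930031e+01,  6.31528308e-01, -1.70019296e-02,
       -7.01351314e+01, -1.65063407e+01]), 'qd': array([-0.06163429, -0.03964422,  0.04679079,  0.0759879 ,  0.01771007,
        0.08086113]), 'joint_torque': array([ 7.88056550e-04, -5.82728219e+01,  2.93041205e+01,  6.99707374e+00,
        6.96711868e-03, -1.66646969e-04]), 'tcp_pos': array([0.19859298, 0.64460531, 0.22559774]), 'eef_rot': array([ 1.79902834e+02, -1.21262070e-02, -1.71242981e+01]), 'contact_force': array([-0.02349299, -0.64565368,  0.0811499 ]), 'moment': array([ 0.02402103, -0.02128473,  0.04051646]), 'gripper_force': 0.0, 'gripper_width': 0.08738452110752183}
top {'fx': 348.4119960829789, 'fy': 348.4119960829789, 'cx': 254.2798128377279, 'cy': 196.52168205188613, 'R': array([[ 0.01865005, -0.9997986 ,  0.00741229],
       [-0.98183778, -0.01971396, -0.18869536],
       [ 0.18880348, -0.00375849, -0.9820077 ]]), 't': array([0.00338578, 0.47235634, 0.87308641])}
side {'fx': 441.9980367564507, 'fy': 441.9980367564507, 'cx': 250.75676164852294, 'cy': 185.66247074388957, 'R': array([[ 0.80744235, -0.58938378, -0.02576067],
       [-0.31871699, -0.39905717, -0.85975163],
       [ 0.49644368,  0.70241024, -0.51006228]]), 't': array([-0.36063481,  0.20146442,  0.891657  ])}
wrist {'fx': 296.7495808046195, 'fy': 296.7495808046195, 'cx': 255.23071904815714, 'cy': 187.18159660835948, 'T_tool_cam': array([[-9.29461545e-04, -9.68626342e-01, -2.48519912e-01,
         6.59487386e-02],
       [ 9.99999552e-01, -9.44367597e-04, -5.92379003e-05,
         1.71705727e-03],
       [-1.77314761e-04, -2.48519856e-01,  9.68626786e-01,
        -1.58567352e-01],
       [ 0.00000000e+00,  0.00000000e+00,  0.00000000e+00,
         1.00000000e+00]])}
```

View pics/top0.png

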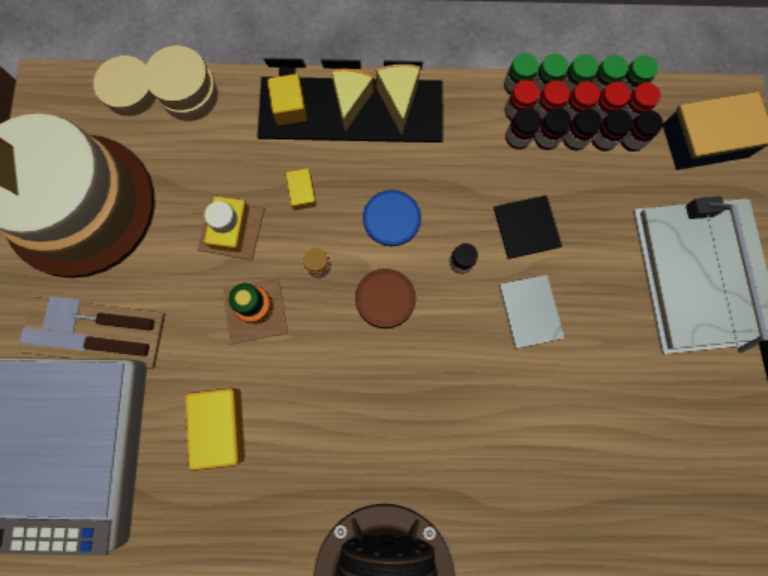

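View pics/side0.png

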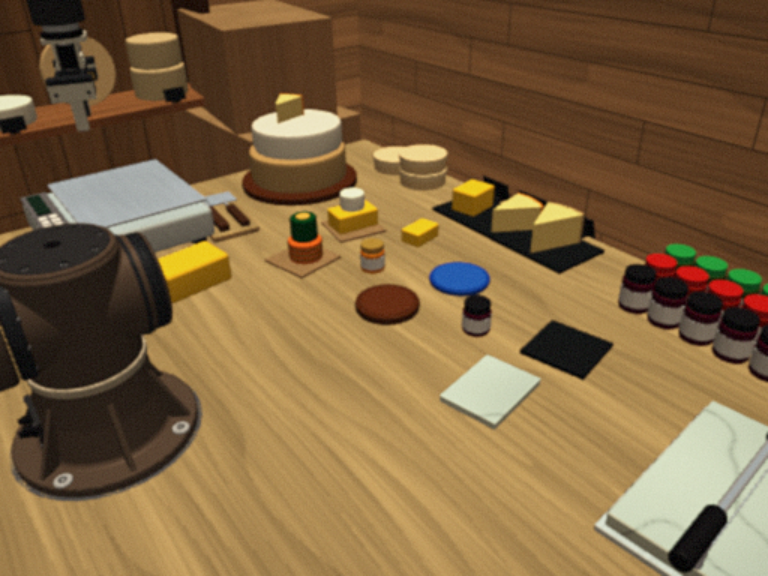

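The top view, in view pixels (native is 2/3 of these), shows:
- **Cheeses:** white on a yellow loaf at (225,222), green on orange at (248,302).
- **Boards:** slate (527,226), wood (385,298), blue dish (391,217), marble (532,312).
- **Jars:** honey (316,262), chutney (463,257).
- **Yellow candidates:** small block (300,188), large block (214,428), tray block (286,98), and the block on the pad at (225,222). That last one is middle-sized and is the one carrying a small round cheese on a pad, so it fits the description. I'll confirm it in a crop.

```bash
cat > h.py <<'E'
import numpy as np,cv2
def ray(c,uv,z,s=None):
    uv=np.atleast_2d(np.asarray(uv,float))
    d=np.c_[(uv[:,0]-c["cx"])/c["fx"],(uv[:,1]-c["cy"])/c["fy"],np.ones(len(uv))]
    R,t=c["R"],c["t"]
    o=-R.T@t; w=d@R
    return (o+w*((z-o[2])/w[:,2])[:,None])[:,:2]
def wristcal(c,s):
    from scipy.spatial.transform import Rotation as Ro
    T=np.eye(4);T[:3,:3]=Ro.from_euler("xyz",s["eef_rot"],degrees=True).as_matrix();T[:3,3]=s["tcp_pos"]
    M=np.linalg.inv(T@c["T_tool_cam"]); c["R"],c["t"]=M[:3,:3],M[:3,3]; return c
def blob(c,lo,hi,seed,rad=60,open_=0):
    hsv=cv2.cvtColor(c["image"],cv2.COLOR_BGR2HSV)
    m=cv2.inRange(hsv,np.array(lo),np.array(hi)); k=np.zeros_like(m);cv2.circle(k,tuple(map(int,seed)),rad,255,-1);m&=k
    if open_: m=cv2.morphologyEx(m,cv2.MORPH_OPEN,np.ones((open_,open_)))
    cs,_=cv2.findContours(m,cv2.RETR_EXTERNAL,cv2.CHAIN_APPROX_NONE)
    return max(cs,key=cv2.contourArea)[:,0,:]
def fit(c,cnt,z,kind):
    p=(ray(c,cnt,z)*1000).astype(np.float32)
    if kind=="c":
        e=cv2.fitEllipse(p); return np.round(e[0],1),np.round(e[1],1)
    q=cv2.minAreaRect(p); b=cv2.boxPoints(q); e1,e2=b[1]-b[0],b[2]-b[1]
    l=e1 if np.hypot(*e1)>np.hypot(*e2) else e2
    a=np.degrees(np.arctan2(l[1],l[0])); return np.round(q[0],1),np.round(q[1],1),round(float((a+90)%180-90),1)
E
python3 - <<'E'
import pickle,cv2,numpy as np
from h import *
s,d=pickle.load(open("c0.pkl","rb"));c=d["top"]
hsv=cv2.cvtColor(c["image"],cv2.COLOR_BGR2HSV)
N=lambda x,y:(x/1.5,y/1.5)
for n,p in dict(slate=(527,226),wood=(385,298),blue=(391,217),marble=(532,305),white=(219,212),loaf=(229,240),green=(236,300),gold=(243,297),orange=(265,305),pad=(275,325),ctr=(400,400),small=(300,188),big=(214,428)).items():
    print(n,hsv[int(p[1]/1.5),int(p[0]/1.5)])
def t(n,lo,hi,seed,z,k,rad):
    try:print(n,fit(c,blob(c,lo,hi,N(*seed),rad),z,k))
    except Exception as e:print(n,e)
t("slate",(0,0,0),(180,255,60),(527,226),.008,"r",30)
t("wood",(0,110,30),(11,255,255),(385,298),.015,"c",27)
t("blue",(100,150,40),(130,255,255),(391,217),.01,"c",30)
t("marble",(0,0,120),(180,70,255),(532,312),.012,"r",32)
t("white",(0,0,140),(180,70,255),(220,212),.081,"c",14)
t("gold",(18,120,100),(35,255,255),(243,297),.091,"c",8)
t("loaf",(22,180,60),(35,255,255),(225,222),.045,"r",30)
t("small",(22,180,60),(35,255,255),(300,188),.02,"r",20)
t("big",(22,180,60),(35,255,255),(214,428),.04,"r",40)
t("orange",(5,180,60),(16,255,255),(252,303),.045,"c",25)
t("chut",(0,0,0),(180,255,50),(465,253),.054,"c",14)
cv2.imwrite("pics/crop1.png",cv2.resize(c["image"][105:240,115:285],None,fx=4.4,fy=4.4,interpolation=cv2.INTER_CUBIC))
E
```

```text
slate [ 0  0 24]
wood [ 10 161 108]
blue [108 179 162]
marble [ 84  15 168]
white [ 39  21 199]
loaf [ 28 185 193]
green [ 31 144 131]
gold [ 24 153 193]
orange [ 13 188 191]
pad [ 14 123 120]
ctr [ 17 113 117]
small [ 27 189 193]
big [ 28 186 191]
slate (array([ 616.9, -258.1]), array([105.2, 105.4]), -76.2)
wood (array([472.7,   6.6]), array([104.8, 106. ]))
blue (array([628.,  -3.]), array([104.2, 106.2]))
marble (array([ 455.5, -260.5]), array([119.6,  89.7]), 12.9)
white (array([602.7, 299.1]), array([45.9, 47.2]))
gold (array([455.6, 243.8]), array([23.4, 23.7]))
loaf (array([603.1, 298.9]), array([55.8, 88.1]), -7.2)
small (array([682.1, 170.3]), array([66.2, 43.3]), 12.3)
big (array([239.3, 295.9]), array([122.6,  77.9]), 7.6)
orange (array([455.3, 244.1]), array([58.7, 75.7]))
chut (array([ 542.5, -131.5]), array([40. , 46.4]))
```

View pics/crop1.png

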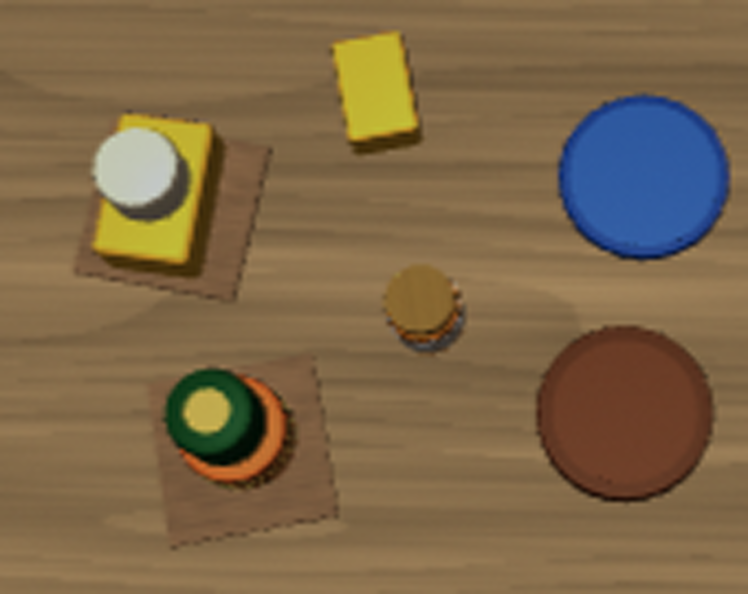

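The crop confirms the loaf: the yellow block on the pad at crop (155,190) measures about 88x56 mm, between the 66x43 and 123x78 mm blocks, and carries the white cheese. I'll start moving to hover over it.

>>> play_rows([
  {"slide":[0,0,0],"delta_rot":[0,0,-0.73],"fingers":1},
  {"slide":[0,0,0],"delta_rot":[0,0,-0.73],"fingers":1},
  {"slide":[0,0,0],"delta_rot":[0,0,-0.73],"fingers":1},
  {"slide":[0.295,0.196,0],"delta_rot":[0,0,0],"fingers":1},
  {"slide":[0.295,0.196,0],"delta_rot":[0,0,0],"fingers":1},
  {"slide":[0.295,0.196,0],"delta_rot":[0,0,0],"fingers":1},
  {"slide":[0.295,0.196,0],"delta_rot":[0,0,0],"fingers":1},
  {"slide":[0.295,0.196,0],"delta_rot":[0,0,0],"fingers":1},
])

```text
time_s: 1.15
tcp_pos: [0.4012, 0.4706, 0.2264]
eef_rot: [180.0, 0.0, -7.1]
contact_force: [0.4, -0.2, -0.1]
gripper_width: 0.0877
gripper_force: 0.0
```

>>> play_rows([
  {"slide":[0.295,0.196,0],"delta_rot":[0,0,0],"fingers":1},
  {"slide":[0.295,0.196,0],"delta_rot":[0,0,0],"fingers":1},
  {"slide":[0.295,0.196,0],"delta_rot":[0,0,0],"fingers":1},
  {"slide":[0.295,0.196,0],"delta_rot":[0,0,0],"fingers":1},
  {"slide":[0.295,0.196,0],"delta_rot":[0,0,0],"fingers":1},
  {"slide":[0,0,0],"delta_rot":[0,0,0],"fingers":1},
  {"slide":[0,0,0],"delta_rot":[0,0,0],"fingers":1},
])

```text
time_s: 2.02
tcp_pos: [0.6015, 0.2984, 0.226]
eef_rot: [180.0, 0.0, -7.1]
contact_force: [-0.2, -0.0, 0.1]
gripper_width: 0.0876
gripper_force: 0.0
```

```bash
cat >> h.py <<'E'
def plan(s,x,y,z,yaw):
    "rz units (do first), then tool shift in units"
    a=np.radians(yaw); d=np.array([x,y,z])-s["tcp_pos"]
    dy=(yaw-s["eef_rot"][2]+90)%180-90
    print("rz",round(-np.radians(dy)/.08,3),"slide",np.round([(d[0]*np.cos(a)+d[1]*np.sin(a))/.15,(d[0]*np.sin(a)-d[1]*np.cos(a))/.15,-d[2]/.15],3))
def show(s): print(s["time_s"],np.round(s["tcp_pos"],4),np.round(s["eef_rot"],2),np.round(s["contact_force"],1),"w",round(s["gripper_width"],4),"f",round(s["gripper_force"],1))
def wrist(name=None):
    from plant import r
    s=r.get_state();show(s);c=wristcal(r.capture("wrist"),s)
    if name: cv2.imwrite(f"pics/{name}.png",c["image"])
    return s,c
def proj(c,P):
    q=c["R"]@np.asarray(P)+c["t"];return q[0]/q[2]*c["fx"]+c["cx"],q[1]/q[2]*c["fy"]+c["cy"]
E
python3 - <<'E'
from h import *
s,c=wrist("w1")
p=proj(c,[.603,.299,.081]);print(p)
cnt=blob(c,(0,0,140),(180,70,255),p,90);print(cv2.minEnclosingCircle(cnt),fit(c,cnt,.081,"c"))
cnt=blob(c,(22,150,60),(35,255,255),p,140);print(fit(c,cnt,.045,"r"))
E
```

```text
2.025 [0.6015 0.2984 0.226 ] [ 1.7997e+02  4.0000e-02 -7.1400e+00] [-0.2 -0.   0.1] w 0.0876 f 0.0
(np.float64(252.9181120636596), np.float64(174.38838703547458))
((254.2344207763672, 173.87533569335938), 23.70978355407715) (array([602.6, 297.7]), array([48. , 49.1]))
(array([601.9, 297.7]), array([57.8, 91.2]), -6.7)
```

View pics/w1.png

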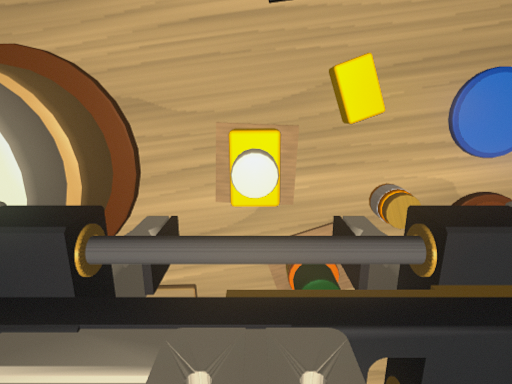

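The wrist view puts the white cheese at (254,174) on the loaf, matching the top view to within 2 mm. I'll descend and grip it.

>>> play_rows([
  {"slide":[0.007,0.005,0.3],"delta_rot":[0,0,0],"fingers":1},
  {"slide":[0,0,0.3],"delta_rot":[0,0,0],"fingers":1},
  {"slide":[0,0,0.3],"delta_rot":[0,0,0],"fingers":1},
  {"slide":[0,0,0.16],"delta_rot":[0,0,0],"fingers":1},
  {"slide":[0,0,0.1],"delta_rot":[0,0,0],"fingers":1},
  {"slide":[0,0,0],"delta_rot":[0,0,0],"fingers":1},
  {"slide":[0,0,0],"delta_rot":[0,0,0],"fingers":-1},
  {"slide":[0,0,0],"delta_rot":[0,0,0],"fingers":-1},
], squeeze=10)

```text
time_s: 3.08
tcp_pos: [0.6031, 0.2985, 0.054]
eef_rot: [-179.9, -0.1, -7.1]
contact_force: [0.5, -0.1, -0.4]
gripper_width: 0.0725
gripper_force: 0.0
```

>>> play_rows([
  {"slide":[0,0,0],"delta_rot":[0,0,0],"fingers":-1},
  {"slide":[0,0,0],"delta_rot":[0,0,0],"fingers":-1},
  {"slide":[0,0,0],"delta_rot":[0,0,0],"fingers":-1},
])

```text
time_s: 3.45
tcp_pos: [0.6027, 0.2979, 0.053]
eef_rot: [-180.0, -0.0, -7.1]
contact_force: [-1.3, -0.3, 2.2]
gripper_width: 0.0519
gripper_force: 10.0
```

>>> play_rows([
  {"slide":[0,0,-0.1],"delta_rot":[0,0,0],"fingers":-1},
  {"slide":[0,0,-0.3],"delta_rot":[0,0,0],"fingers":-1},
  {"slide":[0,0,-0.4],"delta_rot":[0,0,0],"fingers":-1},
  {"slide":[0.055,0.367,0],"delta_rot":[0,0,0],"fingers":-1},
  {"slide":[0.055,0.367,0],"delta_rot":[0,0,0],"fingers":-1},
  {"slide":[0.055,0.367,0],"delta_rot":[0,0,0],"fingers":-1},
  {"slide":[0.055,0.367,0],"delta_rot":[0,0,0],"fingers":-1},
  {"slide":[0.055,0.367,0],"delta_rot":[0,0,0],"fingers":-1},
])

```text
time_s: 4.45
tcp_pos: [0.6095, 0.0179, 0.1737]
eef_rot: [-180.0, -0.1, -7.1]
contact_force: [1.2, -0.1, -1.1]
gripper_width: 0.0519
gripper_force: 10.0
```

>>> play_rows([
  {"slide":[0.055,0.367,0],"delta_rot":[0,0,0],"fingers":-1},
  {"slide":[0.055,0.367,0],"delta_rot":[0,0,0],"fingers":-1},
  {"slide":[0.055,0.367,0],"delta_rot":[0,0,0],"fingers":-1},
  {"slide":[0.055,0.367,0],"delta_rot":[0,0,0],"fingers":-1},
  {"slide":[0.055,0.367,0],"delta_rot":[0,0,0],"fingers":-1},
  {"slide":[0,0,0],"delta_rot":[0,0,0],"fingers":-1},
  {"slide":[0,0,0],"delta_rot":[0,0,0],"fingers":-1},
])

```text
time_s: 5.32
tcp_pos: [0.6163, -0.2588, 0.1729]
eef_rot: [-180.0, -0.0, -7.1]
contact_force: [-0.3, -0.4, -1.7]
gripper_width: 0.0517
gripper_force: 10.0
```

Run:
```python
from h import *
s,c=wrist("w2")
p=proj(c,[.617,-.258,.008]);print(p)
cnt=blob(c,(0,0,0),(180,255,45),p,75);print(fit(c,cnt,.008,"r"),cv2.boundingRect(cnt))
plan(s,.617,-.258,.016,-7.1)
```

```text
5.325 [ 0.6163 -0.2588  0.1729] [-179.99   -0.     -7.14] [-0.3 -0.4 -1.7] w 0.0517 f 10.0
(np.float64(253.0035748938132), np.float64(171.54271031376388))
(array([ 558.1, -307.5]), array([0., 0.]), 0.0) (302, 216, 1, 1)
rz -0.009 slide [ 0.004 -0.006  1.046]
```

View pics/w2.png

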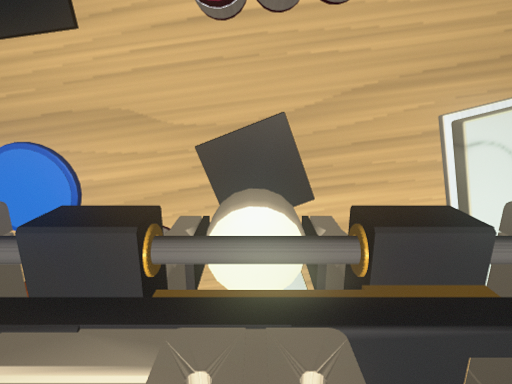

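The slate's corners at (196,147), (285,112) and (314,198) centre on (255,172), against (253,171.5) predicted. I'll lower the cheese onto it.

>>> play_rows([
  {"slide":[0.004,-0.006,0.3],"delta_rot":[0,0,0],"fingers":-1},
  {"slide":[0,0,0.3],"delta_rot":[0,0,0],"fingers":-1},
  {"slide":[0,0,0.25],"delta_rot":[0,0,0],"fingers":-1},
  {"slide":[0,0,0.12],"delta_rot":[0,0,0],"fingers":-1},
  {"slide":[0,0,0.05],"delta_rot":[0,0,0],"fingers":-1},
  {"slide":[0,0,0.02],"delta_rot":[0,0,0],"fingers":-1},
  {"slide":[0,0,0],"delta_rot":[0,0,0],"fingers":-1},
  {"slide":[0,0,0],"delta_rot":[0,0,0],"fingers":-1},
])

```text
time_s: 6.38
tcp_pos: [0.6179, -0.2579, 0.0177]
eef_rot: [180.0, -0.1, -7.1]
contact_force: [-0.3, -0.5, -0.4]
gripper_width: 0.0516
gripper_force: 10.0
```

>>> play_rows([
  {"slide":[0,0,0.008],"delta_rot":[0,0,0],"fingers":-1},
  {"slide":[0,0,0.004],"delta_rot":[0,0,0],"fingers":-1},
  {"slide":[0,0,0],"delta_rot":[0,0,0],"fingers":-1},
])

```text
time_s: 6.75
tcp_pos: [0.6177, -0.2579, 0.0159]
eef_rot: [180.0, -0.1, -7.1]
contact_force: [-2.0, 1.6, 5.6]
gripper_width: 0.0512
gripper_force: 10.0
```

>>> play_rows([
  {"slide":[0,0,0],"delta_rot":[0,0,0],"fingers":1},
  {"slide":[0,0,0],"delta_rot":[0,0,0],"fingers":1},
  {"slide":[0,0,0],"delta_rot":[0,0,0],"fingers":1},
  {"slide":[0,0,-0.1],"delta_rot":[0,0,0],"fingers":1},
  {"slide":[0,0,-0.35],"delta_rot":[0,0,0],"fingers":1},
  {"slide":[0,0,-0.4],"delta_rot":[0,0,0],"fingers":1},
  {"slide":[0,0,-0.4],"delta_rot":[0,0,0],"fingers":1},
])

```text
time_s: 7.62
tcp_pos: [0.617, -0.2578, 0.2054]
eef_rot: [180.0, -0.0, -7.1]
contact_force: [0.8, 0.2, -0.9]
gripper_width: 0.0875
gripper_force: 0.0
```

>>> play_rows([
  {"slide":[-0.165,-0.354,0],"delta_rot":[0,0,0],"fingers":1},
  {"slide":[-0.165,-0.354,0],"delta_rot":[0,0,0],"fingers":1},
  {"slide":[-0.165,-0.354,0],"delta_rot":[0,0,0],"fingers":1},
  {"slide":[-0.165,-0.354,0],"delta_rot":[0,0,0],"fingers":1},
  {"slide":[-0.165,-0.354,0],"delta_rot":[0,0,0],"fingers":1},
  {"slide":[-0.165,-0.354,0],"delta_rot":[0,0,0],"fingers":1},
  {"slide":[-0.165,-0.354,0],"delta_rot":[0,0,0],"fingers":1},
  {"slide":[-0.165,-0.354,0],"delta_rot":[0,0,0],"fingers":1},
])

```text
time_s: 8.62
tcp_pos: [0.4724, 0.1899, 0.2037]
eef_rot: [-179.9, -0.1, -7.1]
contact_force: [0.5, -0.5, 0.7]
gripper_width: 0.0879
gripper_force: 0.0
```

>>> play_rows([
  {"slide":[-0.165,-0.354,0],"delta_rot":[0,0,0],"fingers":1},
  {"slide":[0,0,0],"delta_rot":[0,0,0],"fingers":1},
  {"slide":[0,0,0],"delta_rot":[0,0,0],"fingers":1},
])

```text
time_s: 9.0
tcp_pos: [0.4549, 0.2441, 0.203]
eef_rot: [-180.0, -0.0, -7.0]
contact_force: [-0.3, -0.6, 0.2]
gripper_width: 0.0878
gripper_force: 0.0
```

Run:
```python
from h import *
from plant import r
s,c=wrist("w3")
p=proj(c,[.4556,.2438,.091]);print(p)
def t(n,*a):
    try:print(n,fit(c,blob(c,*a[:-2]),*a[-2:]))
    except Exception as e:print(n,e)
t("gold",(18,90,80),(35,255,255),p,30,.091,"c")
t("green",(45,90,20),(85,255,255),p,60,.091,"c")
t("orange",(5,180,60),(16,255,255),p,90,.045,"c")
c=r.capture("top");cv2.imwrite("pics/t1.png",c["image"])
N=lambda x,y:(x/1.5,y/1.5)
t("white",(0,0,140),(180,70,255),N(527,220),14,.044,"c")
t("slate",(0,0,0),(180,255,60),N(527,226),30,.008,"r")
```

```text
9.0 [0.4549 0.2441 0.203 ] [-1.7997e+02 -2.0000e-02 -7.0100e+00] [-0.3 -0.6  0.2] w 0.0878 f 0.0
(np.float64(253.82456105366845), np.float64(182.63959873362396))
gold (array([452.8, 241.7]), array([25.5, 25.8]))
green (array([453.8, 241.7]), array([47.2, 47.9]))
orange (array([449.6, 240.9]), array([61.2, 65.9]))
white (array([ 617.9, -257.4]), array([46.1, 47.4]))
slate (array([ 616.3, -258.1]), array([103.9, 105. ]), -76.0)
```

View pics/w3.png

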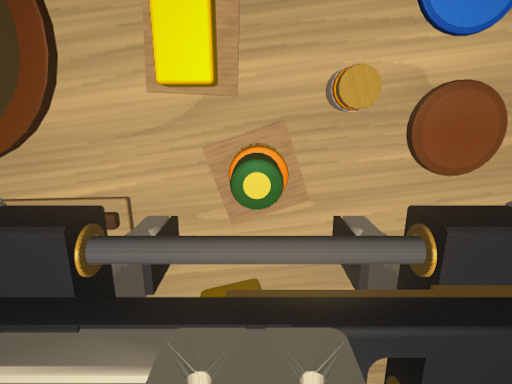

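The white cheese sits within 2 mm of the slate's centre. The wrist view shows green at (257,182), i.e. about (0.4535, 0.242). Next I'll grip it.

>>> play_rows([
  {"slide":[-0.008,0.013,0.3],"delta_rot":[0,0,0],"fingers":1},
  {"slide":[0,0,0.3],"delta_rot":[0,0,0],"fingers":1},
  {"slide":[0,0,0.25],"delta_rot":[0,0,0],"fingers":1},
  {"slide":[0,0,0.12],"delta_rot":[0,0,0],"fingers":1},
  {"slide":[0,0,0],"delta_rot":[0,0,0],"fingers":1},
  {"slide":[0,0,0],"delta_rot":[0,0,0],"fingers":-1},
  {"slide":[0,0,0],"delta_rot":[0,0,0],"fingers":-1},
  {"slide":[0,0,0],"delta_rot":[0,0,0],"fingers":-1},
])

```text
time_s: 10.1
tcp_pos: [0.454, 0.2425, 0.0576]
eef_rot: [-179.9, -0.1, -7.1]
contact_force: [-0.3, 1.2, -0.5]
gripper_width: 0.0631
gripper_force: 0.0
```

>>> play_rows([
  {"slide":[0,0,0],"delta_rot":[0,0,0],"fingers":-1},
  {"slide":[0,0,0],"delta_rot":[0,0,0],"fingers":-1},
])

```text
time_s: 10.35
tcp_pos: [0.4538, 0.2424, 0.0572]
eef_rot: [-180.0, -0.0, -7.1]
contact_force: [-1.1, 0.0, 5.1]
gripper_width: 0.052
gripper_force: 10.0
```

>>> play_rows([
  {"slide":[0,0,-0.1],"delta_rot":[0,0,0],"fingers":-1},
  {"slide":[0,0,-0.3],"delta_rot":[0,0,0],"fingers":-1},
  {"slide":[0,0,-0.3],"delta_rot":[0,0,0],"fingers":-1},
  {"slide":[0.064,0.309,0],"delta_rot":[0,0,0],"fingers":-1},
  {"slide":[0.064,0.309,0],"delta_rot":[0,0,0],"fingers":-1},
  {"slide":[0.064,0.309,0],"delta_rot":[0,0,0],"fingers":-1},
  {"slide":[0.064,0.309,0],"delta_rot":[0,0,0],"fingers":-1},
  {"slide":[0.064,0.309,0],"delta_rot":[0,0,0],"fingers":-1},
])

```text
time_s: 11.35
tcp_pos: [0.4726, 0.0048, 0.1628]
eef_rot: [-180.0, -0.0, -7.1]
contact_force: [0.7, -0.5, -1.4]
gripper_width: 0.0517
gripper_force: 10.0
```

>>> play_rows([
  {"slide":[0,0,0.3],"delta_rot":[0,0,0],"fingers":-1},
  {"slide":[0,0,0.3],"delta_rot":[0,0,0],"fingers":-1},
  {"slide":[0,0,0.2],"delta_rot":[0,0,0],"fingers":-1},
  {"slide":[0,0,0],"delta_rot":[0,0,0],"fingers":-1},
  {"slide":[0,0,0],"delta_rot":[0,0,0],"fingers":-1},
])

```text
time_s: 11.98
tcp_pos: [0.4737, 0.0066, 0.0431]
eef_rot: [-180.0, -0.1, -7.1]
contact_force: [0.0, 1.1, -1.5]
gripper_width: 0.0518
gripper_force: 10.0
```

Run:
```python
from h import *
from plant import r
s=r.get_state();show(s);plan(s,.4727,.0066,.0272,-7.1)
```

```text
11.975 [0.4737 0.0066 0.0431] [-1.7997e+02 -8.0000e-02 -7.0500e+00] [ 0.   1.1 -1.5] w 0.0518 f 10.0
rz 0.011 slide [-0.007  0.001  0.106]
```

>>> play_rows([
  {"slide":[-0.006,0,0.06],"delta_rot":[0,0,0],"fingers":-1},
  {"slide":[0,0,0.03],"delta_rot":[0,0,0],"fingers":-1},
  {"slide":[0,0,0.012],"delta_rot":[0,0,0],"fingers":-1},
  {"slide":[0,0,0.004],"delta_rot":[0,0,0],"fingers":-1},
  {"slide":[0,0,0],"delta_rot":[0,0,0],"fingers":-1},
  {"slide":[0,0,0],"delta_rot":[0,0,0],"fingers":-1},
])

```text
time_s: 12.72
tcp_pos: [0.472, 0.0064, 0.0267]
eef_rot: [180.0, -0.0, -7.1]
contact_force: [-3.7, 0.6, 8.7]
gripper_width: 0.0516
gripper_force: 10.0
```

>>> play_rows([
  {"slide":[0,0,0],"delta_rot":[0,0,0],"fingers":1},
  {"slide":[0,0,0],"delta_rot":[0,0,0],"fingers":1},
  {"slide":[0,0,0],"delta_rot":[0,0,0],"fingers":1},
  {"slide":[0,0,-0.1],"delta_rot":[0,0,0],"fingers":1},
  {"slide":[0,0,-0.3],"delta_rot":[0,0,0],"fingers":1},
  {"slide":[0,0,-0.4],"delta_rot":[0,0,0],"fingers":1},
  {"slide":[0,0,-0.35],"delta_rot":[0,0,0],"fingers":1},
])

```text
time_s: 13.6
tcp_pos: [0.4718, 0.0063, 0.2005]
eef_rot: [-180.0, -0.0, -7.1]
contact_force: [0.4, 0.7, -0.6]
gripper_width: 0.0877
gripper_force: 0.0
```

>>> play_rows([
  {"slide":[-0.066,-0.307,0],"delta_rot":[0,0,0],"fingers":1},
  {"slide":[-0.066,-0.307,0],"delta_rot":[0,0,0],"fingers":1},
  {"slide":[-0.066,-0.307,0],"delta_rot":[0,0,0],"fingers":1},
  {"slide":[-0.066,-0.307,0],"delta_rot":[0,0,0],"fingers":1},
  {"slide":[-0.066,-0.307,0],"delta_rot":[0,0,0],"fingers":1},
  {"slide":[0,0,0],"delta_rot":[0,0,0],"fingers":1},
  {"slide":[0,0,0],"delta_rot":[0,0,0],"fingers":1},
])

```text
time_s: 14.48
tcp_pos: [0.4508, 0.2407, 0.198]
eef_rot: [180.0, 0.0, -7.0]
contact_force: [0.1, -1.5, -0.4]
gripper_width: 0.0876
gripper_force: 0.0
```

Run:
```python
from h import *
from plant import r
s,c=wrist()
p=proj(c,[.451,.241,.045]);print(p)
def t(n,*a):
    try:print(n,fit(c,blob(c,*a[:-2]),*a[-2:]))
    except Exception as e:print(n,e)
t("orange",(3,150,120),(16,255,255),p,60,.045,"c")
c=r.capture("top");cv2.imwrite("pics/t2.png",c["image"])
t("gold",(18,90,80),(35,255,255),proj(c,[.472,.0064,.061]),9,.061,"c")
t("orangetop",(3,150,120),(16,255,255),proj(c,[.451,.241,.045]),22,.045,"c")
```

```text
14.475 [0.4508 0.2407 0.198 ] [ 1.7996e+02  4.0000e-02 -7.0500e+00] [ 0.1 -1.5 -0.4] w 0.0876 f 0.0
(np.float64(253.37686565235816), np.float64(174.00848357810872))
orange (array([452.2, 239.8]), array([64. , 64.4]))
gold (array([473.2,   6.8]), array([22.7, 24.6]))
orangetop (array([437., 247.]), array([25.7, 57.8]))
```

View pics/t2.png

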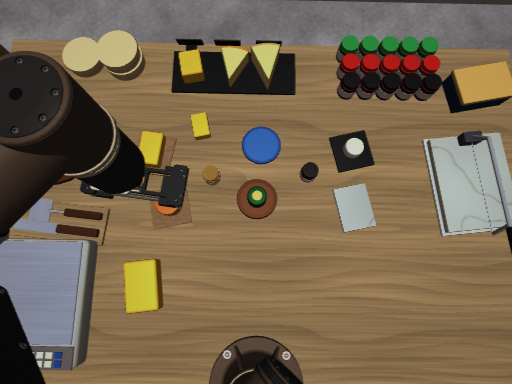

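The top view shows white centred on the slate at (354,147) and green on the wood at (257,196). Orange is at (0.452, 0.240), with a fitted diameter of 64 mm. I'll grip it next.

>>> play_rows([
  {"slide":[0.01,0.005,0.35],"delta_rot":[0,0,0],"fingers":1},
  {"slide":[0,0,0.35],"delta_rot":[0,0,0],"fingers":1},
  {"slide":[0,0,0.3],"delta_rot":[0,0,0],"fingers":1},
  {"slide":[0,0,0.15],"delta_rot":[0,0,0],"fingers":1},
  {"slide":[0,0,0.06],"delta_rot":[0,0,0],"fingers":1},
  {"slide":[0,0,0],"delta_rot":[0,0,0],"fingers":1},
  {"slide":[0,0,0],"delta_rot":[0,0,0],"fingers":-1},
  {"slide":[0,0,0],"delta_rot":[0,0,0],"fingers":-1},
], squeeze=15)

```text
time_s: 15.58
tcp_pos: [0.453, 0.2405, 0.0179]
eef_rot: [-179.9, -0.1, -7.1]
contact_force: [0.0, 0.9, -0.7]
gripper_width: 0.0729
gripper_force: 0.0
```

>>> play_rows([
  {"slide":[0,0,0],"delta_rot":[0,0,0],"fingers":-1},
  {"slide":[0,0,0],"delta_rot":[0,0,0],"fingers":-1},
])

```text
time_s: 15.82
tcp_pos: [0.4529, 0.2405, 0.0177]
eef_rot: [-179.9, -0.1, -7.1]
contact_force: [-2.4, -0.3, 6.4]
gripper_width: 0.0655
gripper_force: 15.0
```

>>> play_rows([
  {"slide":[0,0,-0.1],"delta_rot":[0,0,0],"fingers":-1},
  {"slide":[0,0,-0.4],"delta_rot":[0,0,0],"fingers":-1},
  {"slide":[0,0,-0.4],"delta_rot":[0,0,0],"fingers":-1},
  {"slide":[0.272,0.293,0],"delta_rot":[0,0,0],"fingers":-1},
  {"slide":[0.272,0.293,0],"delta_rot":[0,0,0],"fingers":-1},
  {"slide":[0.272,0.293,0],"delta_rot":[0,0,0],"fingers":-1},
  {"slide":[0.272,0.293,0],"delta_rot":[0,0,0],"fingers":-1},
  {"slide":[0.272,0.293,0],"delta_rot":[0,0,0],"fingers":-1},
])

```text
time_s: 16.82
tcp_pos: [0.6286, -0.0049, 0.1528]
eef_rot: [-180.0, -0.0, -7.1]
contact_force: [0.8, 1.1, -1.3]
gripper_width: 0.0655
gripper_force: 15.0
```

>>> play_rows([
  {"slide":[0,0,0.3],"delta_rot":[0,0,0],"fingers":-1},
  {"slide":[0,0,0.3],"delta_rot":[0,0,0],"fingers":-1},
  {"slide":[0,0,0.15],"delta_rot":[0,0,0],"fingers":-1},
  {"slide":[0,0,0],"delta_rot":[0,0,0],"fingers":-1},
  {"slide":[0,0,0],"delta_rot":[0,0,0],"fingers":-1},
])

```text
time_s: 17.45
tcp_pos: [0.6287, -0.003, 0.0409]
eef_rot: [-180.0, -0.1, -7.1]
contact_force: [0.5, 0.1, -0.7]
gripper_width: 0.0657
gripper_force: 15.0
```

Run:
```python
from h import *
from plant import r
s=r.get_state();show(s);plan(s,.628,-.003,.0227,-7.1)
```

```text
17.45 [ 0.6287 -0.003   0.0409] [-1.7998e+02 -9.0000e-02 -7.0500e+00] [ 0.5  0.1 -0.7] w 0.0657 f 15.0
rz 0.01 slide [-0.005  0.001  0.121]
```

>>> play_rows([
  {"slide":[-0.005,0,0.07],"delta_rot":[0,0,0],"fingers":-1},
  {"slide":[0,0,0.035],"delta_rot":[0,0,0],"fingers":-1},
  {"slide":[0,0,0.012],"delta_rot":[0,0,0],"fingers":-1},
  {"slide":[0,0,0.005],"delta_rot":[0,0,0],"fingers":-1},
  {"slide":[0,0,0],"delta_rot":[0,0,0],"fingers":-1},
  {"slide":[0,0,0],"delta_rot":[0,0,0],"fingers":-1},
])

```text
time_s: 18.2
tcp_pos: [0.627, -0.003, 0.0226]
eef_rot: [180.0, -0.0, -7.0]
contact_force: [-5.4, 1.4, 12.7]
gripper_width: 0.0658
gripper_force: 15.0
```

>>> play_rows([
  {"slide":[0,0,0],"delta_rot":[0,0,0],"fingers":1},
  {"slide":[0,0,0],"delta_rot":[0,0,0],"fingers":1},
  {"slide":[0,0,0],"delta_rot":[0,0,0],"fingers":1},
  {"slide":[0,0,-0.1],"delta_rot":[0,0,0],"fingers":1},
  {"slide":[0,0,-0.3],"delta_rot":[0,0,0],"fingers":1},
  {"slide":[0,0,-0.4],"delta_rot":[0,0,0],"fingers":1},
  {"slide":[0,0,-0.35],"delta_rot":[0,0,0],"fingers":1},
])

```text
time_s: 19.08
tcp_pos: [0.6273, -0.0032, 0.197]
eef_rot: [-180.0, -0.1, -7.1]
contact_force: [0.8, -0.1, -0.6]
gripper_width: 0.0877
gripper_force: 0.0
```

>>> play_rows([
  {"slide":[-0.069,-0.328,0],"delta_rot":[0,0,0],"fingers":1},
  {"slide":[-0.069,-0.328,0],"delta_rot":[0,0,0],"fingers":1},
  {"slide":[-0.069,-0.328,0],"delta_rot":[0,0,0],"fingers":1},
  {"slide":[-0.069,-0.328,0],"delta_rot":[0,0,0],"fingers":1},
  {"slide":[-0.069,-0.328,0],"delta_rot":[0,0,0],"fingers":1},
  {"slide":[-0.069,-0.328,0],"delta_rot":[0,0,0],"fingers":1},
  {"slide":[0,0,0],"delta_rot":[0,0,0],"fingers":1},
  {"slide":[0,0,0],"delta_rot":[0,0,0],"fingers":1},
])

```text
time_s: 20.08
tcp_pos: [0.6017, 0.2975, 0.1941]
eef_rot: [-180.0, -0.0, -7.0]
contact_force: [-0.4, -0.5, -1.1]
gripper_width: 0.0877
gripper_force: 0.0
```

Run:
```python
from h import *
from plant import r
s,c=wrist("w4")
p=proj(c,[.602,.298,.045]);print(p)
def t(n,*a):
    try:f=fit(c,blob(c,*a[:-2]),*a[-2:]);print(n,f);return f
    except Exception as e:print(n,e)
t("loaf",(22,150,60),(35,255,255),p,100,.045,"r")
m=t("loafbright",(22,150,170),(35,255,255),p,100,.045,"r")
plan(s,m[0][0]/1e3,m[0][1]/1e3,.015,m[2])
c=r.capture("top")
t("orange",(3,150,120),(16,255,255),proj(c,[.627,-.003,.05]),30,.05,"c")
```

```text
20.075 [0.6017 0.2975 0.1941] [-1.80e+02 -1.00e-02 -7.04e+00] [-0.4 -0.5 -1.1] w 0.0877 f 0.0
(np.float64(253.28129959672245), np.float64(174.83227887668957))
loaf (array([602.3, 297.4]), array([58.2, 91. ]), -6.7)
loafbright (array([601.7, 297.5]), array([58.2, 89.9]), -6.7)
rz -0.075 slide [-0.     0.     1.194]
orange (array([627. ,  -2.7]), array([60.9, 61.4]))
```

View pics/w4.png

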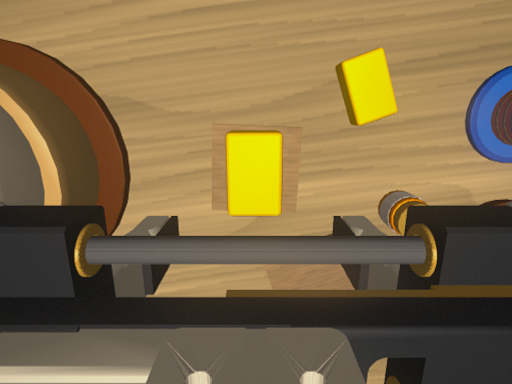

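The orange cheese is centred on its dish. The wrist view shows the loaf at (254,173), directly below the gripper and aligned with it. I'll grip it now.

>>> play_rows([
  {"slide":[0,0,0.35],"delta_rot":[0,0,-0.07],"fingers":1},
  {"slide":[0,0,0.35],"delta_rot":[0,0,0],"fingers":1},
  {"slide":[0,0,0.29],"delta_rot":[0,0,0],"fingers":1},
  {"slide":[0,0,0.15],"delta_rot":[0,0,0],"fingers":1},
  {"slide":[0,0,0.05],"delta_rot":[0,0,0],"fingers":1},
  {"slide":[0,0,0],"delta_rot":[0,0,0],"fingers":1},
  {"slide":[0,0,0],"delta_rot":[0,0,0],"fingers":-1},
  {"slide":[0,0,0],"delta_rot":[0,0,0],"fingers":-1},
], squeeze=20)

```text
time_s: 21.18
tcp_pos: [0.6025, 0.2979, 0.0164]
eef_rot: [-179.9, -0.1, -6.8]
contact_force: [-0.2, 0.1, 0.0]
gripper_width: 0.0731
gripper_force: 0.0
```

>>> play_rows([
  {"slide":[0,0,0],"delta_rot":[0,0,0],"fingers":-1},
  {"slide":[0,0,0],"delta_rot":[0,0,0],"fingers":-1},
  {"slide":[0,0,0],"delta_rot":[0,0,0],"fingers":-1},
])

```text
time_s: 21.55
tcp_pos: [0.6022, 0.2979, 0.0158]
eef_rot: [-180.0, -0.0, -6.7]
contact_force: [-1.0, 1.1, 4.9]
gripper_width: 0.0599
gripper_force: 20.0
```

>>> play_rows([
  {"slide":[0,0,-0.1],"delta_rot":[0,0,0],"fingers":-1},
  {"slide":[0,0,-0.3],"delta_rot":[0,0,0],"fingers":-1},
  {"slide":[0,0,-0.4],"delta_rot":[0,0,0],"fingers":-1},
  {"slide":[0,0,-0.2],"delta_rot":[0,0,0],"fingers":-1},
  {"slide":[-0.054,0.381,0],"delta_rot":[0,0,0],"fingers":-1},
  {"slide":[-0.054,0.381,0],"delta_rot":[0,0,0],"fingers":-1},
  {"slide":[-0.054,0.381,0],"delta_rot":[0,0,0],"fingers":-1},
  {"slide":[-0.054,0.381,0],"delta_rot":[0,0,0],"fingers":-1},
])

```text
time_s: 22.55
tcp_pos: [0.5417, 0.0725, 0.1655]
eef_rot: [180.0, 0.0, -6.7]
contact_force: [0.6, -0.6, -2.7]
gripper_width: 0.0598
gripper_force: 20.0
```

>>> play_rows([
  {"slide":[-0.054,0.381,0],"delta_rot":[0,0,0],"fingers":-1},
  {"slide":[-0.054,0.381,0],"delta_rot":[0,0,0],"fingers":-1},
  {"slide":[-0.054,0.381,0],"delta_rot":[0,0,0],"fingers":-1},
  {"slide":[-0.054,0.381,0],"delta_rot":[0,0,0],"fingers":-1},
  {"slide":[-0.054,0.381,0],"delta_rot":[0,0,0],"fingers":-1},
  {"slide":[-0.054,0.381,0],"delta_rot":[0,0,0],"fingers":-1},
])

```text
time_s: 23.3
tcp_pos: [0.4531, -0.2621, 0.1657]
eef_rot: [-180.0, -0.0, -6.7]
contact_force: [1.2, 0.5, -3.0]
gripper_width: 0.0601
gripper_force: 20.0
```

>>> play_rows([
  {"slide":[0,0,0],"delta_rot":[0,0,-0.856],"fingers":-1},
  {"slide":[0,0,0],"delta_rot":[0,0,-0.856],"fingers":-1},
  {"slide":[0,0,0],"delta_rot":[0,0,-0.856],"fingers":-1},
  {"slide":[0,0,0],"delta_rot":[0,0,-0.856],"fingers":-1},
  {"slide":[0,0,0],"delta_rot":[0,0,-0.856],"fingers":-1},
  {"slide":[0,0,0.3],"delta_rot":[0,0,0],"fingers":-1},
  {"slide":[0,0,0],"delta_rot":[0,0,0],"fingers":-1},
  {"slide":[0,0,0],"delta_rot":[0,0,0],"fingers":-1},
])

```text
time_s: 24.3
tcp_pos: [0.4546, -0.2608, 0.1213]
eef_rot: [180.0, -0.0, 12.9]
contact_force: [0.3, 0.4, -2.4]
gripper_width: 0.0599
gripper_force: 20.0
```

Run:
```python
from h import *
from plant import r
s=r.get_state();show(s);plan(s,.4555,-.2605,.0228,12.9)
```

```text
24.3 [ 0.4546 -0.2608  0.1213] [ 1.7996e+02 -1.0000e-02  1.2880e+01] [ 0.3  0.4 -2.4] w 0.0599 f 20.0
rz -0.005 slide [ 0.006 -0.     0.657]
```

>>> play_rows([
  {"slide":[0.006,0,0.25],"delta_rot":[0,0,0],"fingers":-1},
  {"slide":[0,0,0.22],"delta_rot":[0,0,0],"fingers":-1},
  {"slide":[0,0,0.1],"delta_rot":[0,0,0],"fingers":-1},
  {"slide":[0,0,0.06],"delta_rot":[0,0,0],"fingers":-1},
  {"slide":[0,0,0.02],"delta_rot":[0,0,0],"fingers":-1},
  {"slide":[0,0,0.007],"delta_rot":[0,0,0],"fingers":-1},
  {"slide":[0,0,0],"delta_rot":[0,0,0],"fingers":-1},
  {"slide":[0,0,0],"delta_rot":[0,0,0],"fingers":-1},
])

```text
time_s: 25.3
tcp_pos: [0.4557, -0.2605, 0.0227]
eef_rot: [180.0, -0.1, 12.9]
contact_force: [-1.6, 1.7, 5.2]
gripper_width: 0.0599
gripper_force: 20.0
```

>>> play_rows([
  {"slide":[0,0,0],"delta_rot":[0,0,0],"fingers":1},
  {"slide":[0,0,0],"delta_rot":[0,0,0],"fingers":1},
  {"slide":[0,0,0],"delta_rot":[0,0,0],"fingers":1},
  {"slide":[0,0,-0.1],"delta_rot":[0,0,0],"fingers":1},
  {"slide":[0,0,-0.3],"delta_rot":[0,0,0],"fingers":1},
  {"slide":[0,0,-0.4],"delta_rot":[0,0,0],"fingers":1},
  {"slide":[0,0,-0.4],"delta_rot":[0,0,0],"fingers":1},
])

```text
time_s: 26.18
tcp_pos: [0.4547, -0.2603, 0.2045]
eef_rot: [180.0, -0.0, 12.9]
contact_force: [1.3, -0.8, -0.1]
gripper_width: 0.0876
gripper_force: 0.0
```

>>> play_rows([
  {"slide":[0.08,-0.38,0],"delta_rot":[0,0,0],"fingers":1},
  {"slide":[0.08,-0.38,0],"delta_rot":[0,0,0],"fingers":1},
  {"slide":[0.08,-0.38,0],"delta_rot":[0,0,0],"fingers":1},
  {"slide":[0.08,-0.38,0],"delta_rot":[0,0,0],"fingers":1},
  {"slide":[0.08,-0.38,0],"delta_rot":[0,0,0],"fingers":1},
  {"slide":[0.08,-0.38,0],"delta_rot":[0,0,0],"fingers":1},
  {"slide":[0.08,-0.38,0],"delta_rot":[0,0,0],"fingers":1},
  {"slide":[0.08,-0.38,0],"delta_rot":[0,0,0],"fingers":1},
])

```text
time_s: 27.18
tcp_pos: [0.4468, 0.2076, 0.2029]
eef_rot: [-180.0, -0.1, 12.9]
contact_force: [1.8, 0.0, 0.2]
gripper_width: 0.0874
gripper_force: 0.0
```

>>> play_rows([
  {"slide":[0,0,0],"delta_rot":[0,0,0],"fingers":1},
  {"slide":[0,0,0],"delta_rot":[0,0,0],"fingers":1},
  {"slide":[0,0,0],"delta_rot":[0,0,0],"fingers":1},
])

```text
time_s: 27.55
tcp_pos: [0.4472, 0.2046, 0.2019]
eef_rot: [-180.0, -0.0, 12.8]
contact_force: [1.1, -0.4, -1.2]
gripper_width: 0.0881
gripper_force: 0.0
```

Run:
```python
from h import *
from plant import r
show(r.get_state())
c=r.capture("top");cv2.imwrite("pics/t3.png",cv2.resize(c["image"],(768,576)))
def t(n,*a):
    try:print(n,fit(c,blob(c,*a[:-2]),*a[-2:]))
    except Exception as e:print(n,e)
t("loaf",(22,150,60),(35,255,255),proj(c,[.4555,-.2605,.05]),35,.052,"r")
t("marble",(0,0,120),(180,70,255),proj(c,[.4555,-.2605,.01]),34,.012,"r")
t("orange",(3,150,120),(16,255,255),proj(c,[.627,-.003,.05]),30,.05,"c")
t("gold",(18,90,80),(35,255,255),proj(c,[.472,.0064,.061]),9,.061,"c")
t("white",(0,0,140),(180,70,255),proj(c,[.617,-.258,.044]),14,.044,"c")
t("chut",(0,0,0),(180,255,50),(465/1.5,253/1.5),14,.054,"c")
```

```text
27.55 [0.4472 0.2046 0.2019] [-1.7999e+02 -2.0000e-02  1.2800e+01] [ 1.1 -0.4 -1.2] w 0.0881 f 0.0
loaf (array([ 456.7, -260.5]), array([88.3, 56.5]), 12.8)
marble (array([ 455.4, -259.4]), array([119.6,  91.3]), 13.0)
orange (array([626.9,  -2.6]), array([61.2, 61.4]))
gold (array([473.2,   6.8]), array([22.7, 24.6]))
white (array([ 617.8, -257.3]), array([46.6, 47.4]))
chut (array([ 542.6, -131.4]), array([39.3, 46.6]))
```

View pics/t3.png

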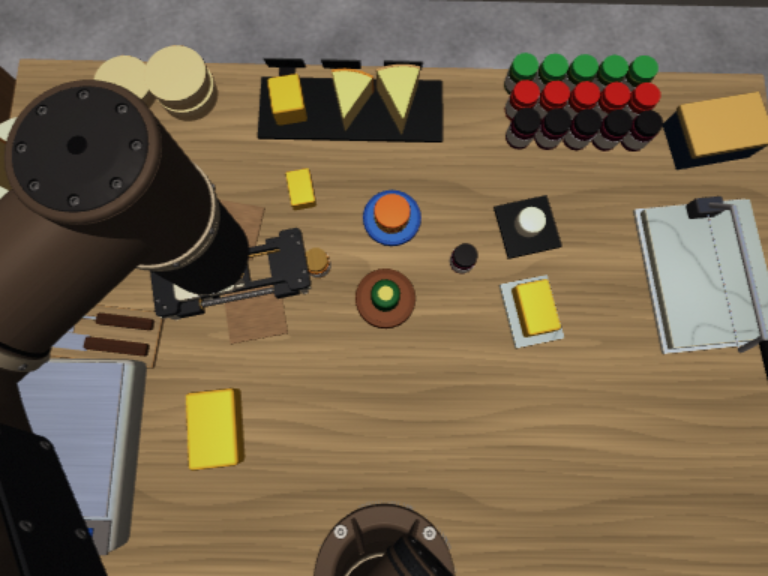

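All four cheeses sit on their boards: orange (392,212), white (531,221), green (386,294) and the loaf (538,307). Each is within about 2 mm of its board's centre. Both jars are where they started, honey at (316,262) and chutney at (463,257), so I'm handing in.

```bash
python3 -c "
from plant import r
print(r.close_job())"
```

```text
the job is handed in; nothing more can be done
None
```

The job is handed in: by the last top view all four cheeses stand within about 2 mm of their boards' centres, the loaf lies along the marble, and both jars are unmoved; no verdict was returned.

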